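# Copy an odd corner of the bakery counter to the saw guide with a sliding bevel

## Robot

A 6-joint arm with a two-finger parallel gripper is mounted at the origin on the work surface. World frame = base frame: x ahead of the robot, y to its left, z up, the work surface at z = 0. Lengths are in m, angles in rad, forces in N, time in s.
With the tool pointing down it reaches from about 0.35 to 0.975 m from the base axis. Payload 4.9 kg.
Tool frame: the origin (TCP) lies midway between the tips of the shut fingers; the grasp point (between the pads) lies 19 mm behind it; z points along the fingers, y is the line along which they close (so a half turn about z gives the same grasp; the last joint's range is limited). The gripper opens to 85 mm and grips with 20 to 120 N. Pads are 22 mm wide; open, the fingers measure 114 mm over their backs; the gripper's body (76 mm by 85 mm) begins 54 mm behind the grasp point. The pads swing forward as they close: fully open they stand 13 mm farther back than shut.
Start: joints at [1.112, 0.053, 1.613, -0, 1.476, -0.119], TCP at [0.208, 0.589, 0.231] pointing down, gripper open.
Joint ranges: [-3.01, 3.01], [-1.01, 2.22], [0.06, 2.58], [-1.02, 4.17], [0.09, 2.62], [-3.14, 3.14]. Speed limits (rad/s): [2.57, 2.57, 3.14, 3.14, 3.14, 3.14].

## Interface

Orientations are given as a rotation vector (axis times angle).
In Python, from station import ctrl gives the robot as it stands.
- The arm moves only by the shell command python3 -m handwheel 'ROWS' [FORCE]. ROWS is JSON, a list of rows, each an object with "gripper": the gripper command: -1 is fully open, 1 is shut, values between are in proportion; "offset": the shift along the tool's x, y, z in mm, a list of three; "rotation": the turn, a rotation vector about the tool's x, y, z in rad, a list of three. A call has exactly 8 rows; each row is the pose to reach, as a shift and turn from the pose commanded when the call began, along the tool's axes at that moment; what a row does not reach only later rows make up. A row lasts 1/8 s, in which the tool goes at most 62.5 mm and 10.7 degrees, less where a joint would pass 70% of its speed; a pose out of reach is approached as far as the arm can. A call with a gripper value outside its range is refused whole. The fingers move at their own pace and stop on an object; FORCE is the grip in N (left out, the last holds). Time passes only in rows, so rows that repeat a pose let the fingers close, or fill a call up. It gives the time, the measured TCP pose, the force, the opening and the grip force at its end, in the units of the state.
- ctrl.get_obs(): the state, without advancing time (a new reading comes with each control period).
- ctrl.get_image(name): name is "scene" or "top" or "wrist"; returns a dict with "image" (480x640x3 uint8, red, green, blue), "fovy" (degrees; the focal length in pixels is half the picture's height over the tangent of half this angle, whatever the lens; pixels are square), "cx", "cy" (the principal point, pixels), "xyz" and "attitude" of the camera in the world. Camera axes: x right, y up, looking along -z (the intrinsics and any distortion apply to the point x, -y, -z); pixel columns grow to the right and rows downward; lengths in m; the calibration is good to about 2 mm. A picture is of the moment at which its call begins. There is no depth.
- ctrl.finish_job(): hands the job in; it is judged then, once.
The state is a dict: "t": time; "q": joint angles; "dq": joint speeds; "effort": joint torques, N m; "tool_pos": TCP position; "tool_rot": TCP orientation; "contact_force": force on the tool from outside, world axes, zero at the start; "wrist_torque": the same for the moment, N m; "opening": finger opening in m; "grip_force": force on a finger pad.
Only numpy, scipy, OpenCV 4.12 (cv2) and the standard library are available. Lean on these libraries where they do the work, as an engineer would, in place of code of your own. Each camera call takes 0.05 s, during which the arm holds its last target. There are 200 camera calls.

## Task

The two metal deck plates on this bakery counter meet in an odd inside corner, and the saw guide has to be set to that angle so that a trim strip can be cut to fit. Press the blue handle of the sliding bevel flush along the far plate and slide it into the corner until the wall of the side plate has swung the blade flush against itself, press the red lever fully down to lock it, then carry the bevel to the guide, lay the handle flush along the yellow rail and slide it up until its blade has pushed the black arm flush along the blade; leave the bevel lying there, locked. Press gently (never more than 25 N against plates, rail or arm), and do not disturb the loaf, the tea glass or the jam jar.

Things in the scene. Friction and masses are not known exactly. Their poses are not given: they have to be found in the camera images.
- deck_far: steel deck plate fixed flat on the counter, 330 long, 75 wide, 10 high. Origin: the inside corner, on the counter. x axis along its straight edge TOWARDS the corner (plate at x -250..80, y -75..0 mm), y axis off that edge into the open corner. The bevel's handle is laid against this edge (face y = 0).
- deck_side: second metal deck plate, fixed, 170 long, 70 wide, 10 high. Origin: the same inside corner. x axis along its straight edge AWAY from the corner (plate at x 0..170, y -70..0 mm), y axis into the open corner. Turned 0.73 to 1.06 rad anticlockwise (from above) from deck_far, so the inside angle is 119 to 138 degrees.
- stock_mid (a point): sliding bevel lying flat: centre of its blue handle, 140 long, 26 wide, 30 high. Own x axis along the handle to the pivot, 70 mm ahead; y to the side to which the blade closes. The -y edge (13 mm off) is laid against plate or rail. 0.29 kg. Grip across the 26 mm with fingertips 14 mm or more above the counter or board, to pass over the 10 mm high plates and rail.
- blade (a joint): bevel blade's angle (rad): 0 = straight on from the handle, growing as it closes (anticlockwise from above). Starts 0.40 to 0.56, wider open than the corner. Swings stiffly (0.16 N m, stays where put) with the lever up, held harder (0.21 N m) with it down. Flush in the corner it equals the angle between the two plates' x axes.
- blade_mid (a point): middle of the steel blade (130 long from the pivot, 26 wide, 5 thick, 3 to 8 mm above the bevel's underside): on its centre line, 65 mm from the pivot. x along the blade away from the pivot, y to the inside of the angle. Its -y edge (13 mm off) is laid against side plate or arm.
- lever (a joint): red cam lever on top of the handle at the pivot, 49 long, 12 wide: 0 = raised 38 degrees (bevel loose), 0.66 = flat along the handle (locked from 0.58). Push its tip straight down from above: it takes about 5 N and stays down.
- lever_tip (a point): top of the lever near its free end, 44 mm from its hinge, which lies across the handle over the pivot, 30 mm above the bevel's underside. Raised: 30 mm behind the pivot, 63 mm up. Down: 44 mm behind the pivot, 37 mm up.
- guide: saw guide, fixed: plywood board 12 thick (x -255..100, y -25..175 mm) with a yellow rail 18 wide, 240 long, 10 high on it, along -x from the arm's pin. Origin: under the pin, on the counter. x along the rail towards the pin, parallel to deck_far's x; y to the open side: the handle lies against the rail's face at y = 9 mm. A brass wing nut on the pin reaches 34 mm up.
- guide_arm (a joint): angle of the guide's black arm (rad): 0 = straight on from the rail, pi/2 = square, growing anticlockwise from above. Starts 1.27 to 1.55, turns with friction (0.13 N m) and stays where put. It must end at the angle between the two plates' x axes.
- bar_mid (a point): middle of the black arm, a bar 170 long from the pin, 18 wide, 10 high, on the board: on its centre line 85 mm from the pin. x along the arm away from the pin, y to the rail's side, where the blade lies against the face at y = 9 mm.
- bevel: the same sliding bevel: frame on its underside below the pivot, axes as for stock_mid.
- loaf: bystander: loaf of bread 90 x 160 x 78 mm, origin under its centre. Leave it alone.
- tea_glass: bystander: amber tea glass, 64 mm wide, 80 high, origin under its centre. Leave it alone.
- jam_jar: bystander: jam jar with a red cap, 66 mm wide, 90 high, origin under its centre. Leave it alone.
Not all that is in view belongs to the job. Several things have the shape of the deck_side; the one meant has the colours described above.

How it is judged:
By the outcome, as a careful person would: the job done as asked, in the order asked, and still so for the second after the job is handed in, with the robot touching nothing.
It also fails if it takes over 72 s, if anything falls off the work surface, if the arm or the gripper's body presses on something with over 40 N, if the wrist force passes 120 N, or if a joint passes its speed limit or range.

## Working session

There is one attempt and no reset: what is moved stays moved. The work goes in short steps, Python scripts to look and compute and a shell command to move; the robot and the scene stay as the last step left them, time stands still between calls to the robot, and variables do not carry over. Pictures are saved under pics/ and viewed, at most 10 in all, crops included, and the job is handed in when it is done.

```bash
ls; mkdir -p pics
python3 - <<'E'
from station import ctrl
import cv2
o=ctrl.get_obs();print(o)
for n in("scene","top"):
    d=ctrl.get_image(n);cv2.imwrite(f"pics/{n}0.png",d["image"][:,:,::-1]);print({k:v for k,v in d.items() if k!="image"})
E
```

```text
pics
{'t': 0.0, 'q': array([ 1.11198126e+00,  5.33657473e-02,  1.61429126e+00,  3.53682271e-06,
        1.47599307e+00, -1.19013600e-01]), 'dq': array([-0.00047377, -0.00054043, -0.00160826, -0.00209998, -0.00089983,
       -0.00095668]), 'effort': array([ 2.06565608e-03, -3.93680763e+01, -3.70181572e+01, -1.03229474e-04,
        6.96208430e-03, -1.53163404e-05]), 'tool_pos': array([0.20804263, 0.58870092, 0.23005914]), 'tool_rot': array([-5.31095236e-01, -3.09577595e+00,  3.09569602e-03]), 'contact_force': array([ 0.02017916, -1.18738232,  0.50179014]), 'wrist_torque': array([ 0.03971865,  0.0539209 , -0.00182711]), 'grip_force': 0.0, 'opening': 0.08535642889102134}
{'fovy': 43.42649702583641, 'cx': 318.6056550226478, 'cy': 235.57463626675258, 'xyz': array([ 1.50393141, -0.57129322,  0.87950221]), 'attitude': array([0.88565242, 0.47485319, 0.9137838 ])}
{'fovy': 50.72411137702967, 'cx': 308.6452808602205, 'cy': 239.84461213020634, 'xyz': array([0.31213813, 0.06837748, 1.15578243]), 'attitude': array([ 0.17416087, -0.13844898, -1.59212582])}
```

View pics/top0.png

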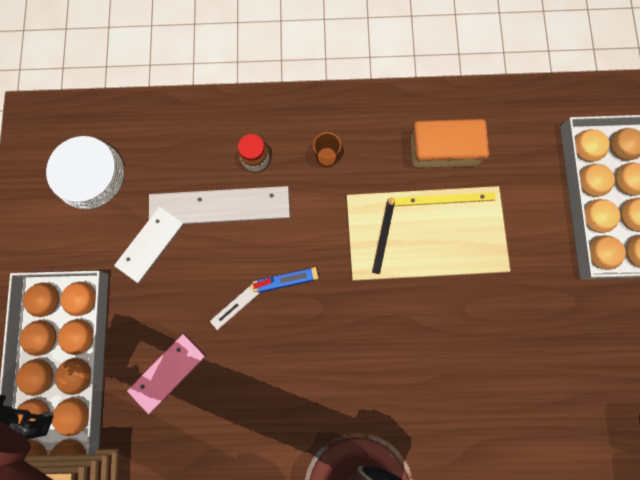

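View pics/scene0.png

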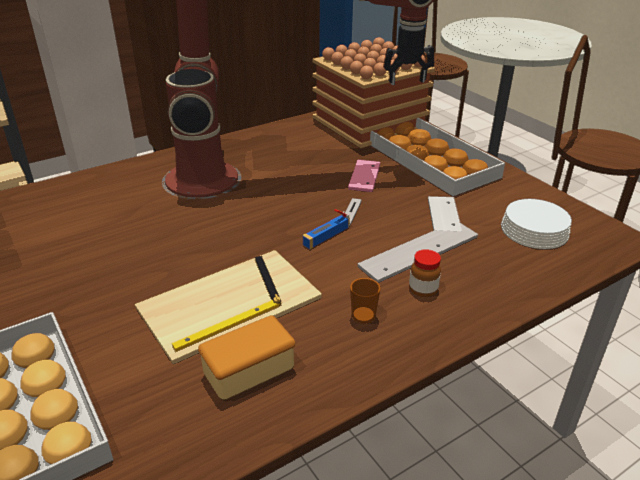

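The top view shows the far plate at (150–289, 187–222), with the white side plate's edge running from about (180,222) to (137,281). The blue handle runs from (317,273) to the pivot at (255,287), and the blade tip is at (213,325). The rail's pin is at (391,203), with the black arm down to (377,272). The scene view shows the same layout, with the jar, glass and loaf just beyond the plates and board.

```bash
cat > h.py <<'E'
from station import ctrl
import numpy as np, cv2
from scipy.spatial.transform import Rotation as R
def look(n,save=None):
    d=ctrl.get_image(n)
    if save: cv2.imwrite(save,d["image"][:,:,::-1])
    d["f"]=240/np.tan(np.radians(d["fovy"])/2); d["R"]=R.from_rotvec(d["attitude"]).as_matrix() if np.size(d["attitude"])==3 else None
    d["hsv"]=cv2.cvtColor(d["image"],cv2.COLOR_RGB2HSV); return d
def ray(d,px):
    p=np.atleast_2d(px).astype(float)
    v=np.c_[(p[:,0]-d["cx"])/d["f"],-(p[:,1]-d["cy"])/d["f"],-np.ones(len(p))]@d["R"].T
    return v/np.linalg.norm(v,axis=1)[:,None]
def plane(d,px,z):
    v=ray(d,px); return d["xyz"]+v*((z-d["xyz"][2])/v[:,2])[:,None]
def proj(d,P):
    c=(np.atleast_2d(P)-d["xyz"])@d["R"]; return np.c_[d["cx"]+d["f"]*c[:,0]/-c[:,2],d["cy"]+d["f"]*c[:,1]/c[:,2]]
def tri(d1,p1,d2,p2):
    a,b=ray(d1,p1)[0],ray(d2,p2)[0]; A=np.c_[a,-b]; s=np.linalg.lstsq(A,d2["xyz"]-d1["xyz"],rcond=None)[0]
    x,y=d1["xyz"]+a*s[0],d2["xyz"]+b*s[1]; return (x+y)/2,np.linalg.norm(x-y)
def mask(d,lo,hi,roi=None):
    m=cv2.inRange(d["hsv"],np.array(lo),np.array(hi))
    if roi: k=np.zeros_like(m); x0,x1,y0,y1=roi; k[y0:y1,x0:x1]=255; m&=k
    return m
def big(m):
    c=cv2.findContours(m,cv2.RETR_EXTERNAL,cv2.CHAIN_APPROX_NONE)[0]; return max(c,key=cv2.contourArea)
def go(pos,yaw,o=None):
    "offset(mm)/rot to reach TCP pos with tool y axis at world angle yaw (mod pi), tool straight down"
    o=o or ctrl.get_obs(); r=R.from_rotvec(o["tool_rot"]); M=r.as_matrix()
    best=None
    for k in(0,np.pi):
        y=np.array([np.cos(yaw+k),np.sin(yaw+k),0]); z=np.array([0,0,-1.]); x=np.cross(y,z)
        rv=(r.inv()*R.from_matrix(np.c_[x,y,z])).as_rotvec()
        if best is None or abs(rv[2])<abs(best[2]): best=rv
    return (M.T@(np.array(pos)-o["tool_pos"])*1000).round(1),best.round(3)
E
python3 - <<'E'
from h import *
T=look("top");S=look("scene")
b=[]
for d,roi in((T,(200,340,250,310)),(S,(290,370,190,260))):
    c=big(mask(d,(105,120,60),(125,255,255),roi)); r=cv2.minAreaRect(c); bp=cv2.boxPoints(r); print(r); b.append(bp); print(plane(d,bp,.03).round(3).tolist())
# rough
for n,p,z in(("pivot",(255,287),.03),("btip",(213,325),.008),("corner",(180,222),.01),("side end",(137,281),.01),("pin",(391,203),.03),("armend",(377,272),.022),("railend",(495,196),.022),("far r",(289,215),.01)): print(n,plane(T,p,z).round(3))
# camera-pair check: jar cap? plate far right corner, rail end
for n,a,c in(("far rightbottom corner",(289,217),(359,264)),("railend",(495,196),(176,347)),("handle right end",(316,273),(308,242))): print(n,tri(T,a,S,c))
E
```

```text
((284.688232421875, 279.8470458984375), (12.365036964416504, 54.99187088012695), 77.47119140625)
[[0.451, 0.21, 0.03], [0.475, 0.089, 0.03], [0.447, 0.084, 0.03], [0.424, 0.204, 0.03]]
((328.6297912597656, 229.43080139160156), (14.529411315917969, 43.17647171020508), 61.927513122558594)
[[0.45, 0.084, 0.03], [0.424, 0.218, 0.03], [0.483, 0.198, 0.03], [0.505, 0.069, 0.03]]
pivot [[0.435 0.214 0.03 ]]
btip [[0.354 0.311 0.008]]
corner [[0.594 0.392 0.01 ]]
side end [[0.458 0.487 0.01 ]]
pin [[ 0.619 -0.1    0.03 ]]
armend [[ 0.462 -0.061  0.022]]
railend [[ 0.631 -0.34   0.022]]
far r [[0.603 0.136 0.01 ]]
far rightbottom corner (array([0.59968589, 0.13708103, 0.00739659]), np.float64(0.0020725071093542387))
railend (array([ 0.63251199, -0.33879306,  0.01888815]), np.float64(0.005604462905160892))
handle right end (array([0.4653229 , 0.07782383, 0.01454593]), np.float64(0.0026426351468577932))
```

Run:
```python
from h import *
print(go((.45,.18,.28),np.radians(11)), go((.45,.18,.28),np.radians(11+180)))
```

```text
(array([-364.3, -305. ,  -49.1]), array([-1.000e-03,  1.000e-03,  1.039e+00])) (array([-364.3, -305. ,  -49.1]), array([-1.000e-03,  1.000e-03,  1.039e+00]))
```

```bash
python3 -m handwheel '[{"gripper":-1,"offset":[-20,-15,-50],"rotation":[0,0,0]},{"gripper":-1,"offset":[-70,-60,-50],"rotation":[0,0,0.15]},{"gripper":-1,"offset":[-120,-100,-50],"rotation":[0,0,0.33]},{"gripper":-1,"offset":[-170,-140,-50],"rotation":[0,0,0.5]},{"gripper":-1,"offset":[-220,-180,-50],"rotation":[0,0,0.68]},{"gripper":-1,"offset":[-270,-225,-50],"rotation":[0,0,0.86]},{"gripper":-1,"offset":[-318,-265,-50],"rotation":[0,0,1.04]},{"gripper":-1,"offset":[-364,-305,-50],"rotation":[0,0,1.04]}]'
python3 - <<'E'
from h import *
d=look("wrist","pics/w1.png");print({k:v for k,v in d.items() if k not in("image","hsv")}); print(ctrl.get_obs()["tool_pos"])
E
```

```text
t: 1.2
tool_pos: [0.4442, 0.1894, 0.2813]
tool_rot: [2.0, 2.422, 0.001]
contact_force: [0.3, 1.0, 0.3]
opening: 0.0851
grip_force: 0.0
{'fovy': 68.50687658271269, 'cx': 321.14187633759883, 'cy': 242.23203231543584, 'xyz': array([0.42783531, 0.26851104, 0.4246964 ]), 'attitude': array([-0.3179546 , -0.03033337,  0.18921037]), 'f': np.float64(352.4417468676947), 'R': array([[ 9.81849556e-01, -1.80127005e-01, -5.93777011e-02],
       [ 1.89661384e-01,  9.32334652e-01,  3.07864673e-01],
       [-9.48532852e-05, -3.13538449e-01,  9.49575501e-01]])}
[0.44727396 0.18335709 0.28119588]
```

View pics/w1.png

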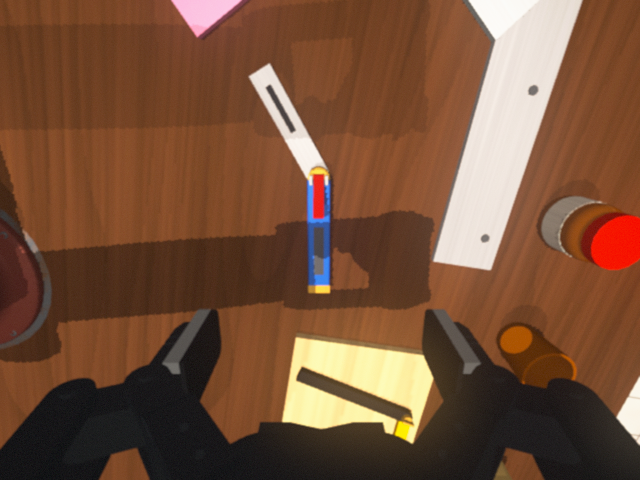

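The wrist view shows the pivot end of the handle at (319,172), its rear end at (319,292) and the blade tip at (262,70). The inside corner is at (494,40), and the far plate's edge runs down from there to (434,262). I'll take one more look shifted towards the corner, for height and the side plate.

```bash
python3 -m handwheel '[{"gripper":-0.2,"offset":[50,20,0],"rotation":[0,0,0]},{"gripper":-0.2,"offset":[100,40,0],"rotation":[0,0,0]},{"gripper":-0.2,"offset":[100,40,0],"rotation":[0,0,0]},{"gripper":-0.2,"offset":[100,40,0],"rotation":[0,0,0]},{"gripper":-0.2,"offset":[100,40,0],"rotation":[0,0,0]},{"gripper":-0.2,"offset":[100,40,0],"rotation":[0,0,0]},{"gripper":-0.2,"offset":[100,40,0],"rotation":[0,0,0]},{"gripper":-0.2,"offset":[100,40,0],"rotation":[0,0,0]}]'
python3 - <<'E'
from h import *
d=look("wrist","pics/w2.png")
import pickle;pickle.dump({k:d[k] for k in d},open("w2.pkl","wb"))
c=big(mask(d,(105,120,40),(125,255,255))); r=cv2.minAreaRect(c); print(r,cv2.boxPoints(r))
print(ctrl.get_obs()["tool_pos"],ctrl.get_obs()["tool_rot"])
E
```

```text
t: 2.25
tool_pos: [0.4639, 0.2968, 0.2814]
tool_rot: [2.0, 2.423, 0.0]
contact_force: [1.2, -0.1, 0.2]
opening: 0.0514
grip_force: 0.0
((287.6308288574219, 309.2342224121094), (89.97188568115234, 21.193378448486328), 88.56790161132812) [[275.91315 264.52716]
 [297.0999  263.9975 ]
 [299.3485  353.94128]
 [278.16174 354.47095]]
[0.46394553 0.29683873 0.28138742] [1.99987725e+00 2.42274901e+00 2.32377974e-04]
```

View pics/w2.png

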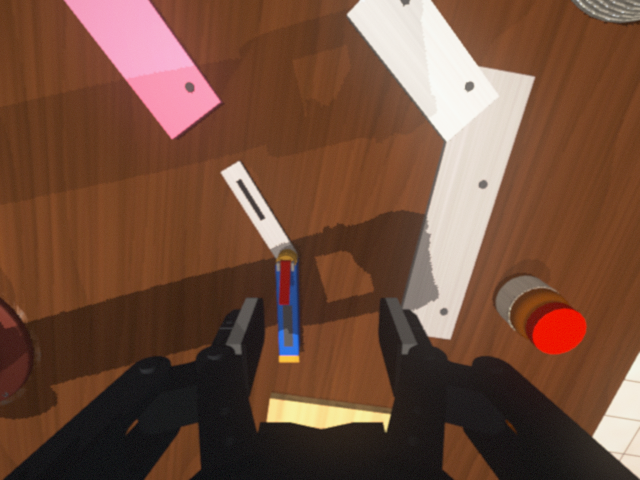

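The second wrist view shows the corner at (447,140), the far edge running to (405,308) and the side edge to (347,15). The handle spans (287,255) to (289,361).

```bash
cat >> h.py <<'E'
def edge(d,p,q,z,w=6,trim=.08):
    "refine the image line p-q to the strongest nearby grey step, return world end points on plane z"
    g=cv2.GaussianBlur(cv2.cvtColor(d["image"],cv2.COLOR_RGB2GRAY),(3,3),0).astype(np.float32)
    p,q=np.array(p,float),np.array(q,float); n=np.array([-(q-p)[1],(q-p)[0]])/np.linalg.norm(q-p); s=np.arange(-w,w+.01,.5)
    pts=[]
    for t in np.linspace(trim,1-trim,60):
        c=p+t*(q-p)+s[:,None]*n; v=cv2.remap(g,c[:,0].astype(np.float32)[None],c[:,1].astype(np.float32)[None],cv2.INTER_LINEAR)[0]
        k=np.argmax(abs(v[2:]-v[:-2]))+1; pts.append(c[k])
    pts=np.array(pts,np.float32); vx,vy,x0,y0=cv2.fitLine(pts,cv2.DIST_HUBER,0,.01,.01).ravel()
    e=abs((pts-[x0,y0])@[-vy,vx]); u=np.array([vx,vy]); o=np.array([x0,y0]); W=plane(d,[o+u*((p-o)@u),o+u*((q-o)@u)],z)
    return W,np.median(e)
def isect(A,B):
    a,b=A[1]-A[0],B[1]-B[0]; s=np.linalg.solve(np.c_[a[:2],-b[:2]],B[0,:2]-A[0,:2]); return A[0,:2]+a[:2]*s[0]
ang=lambda W:np.degrees(np.arctan2(*(W[1]-W[0])[1::-1]))
E
python3 - <<'E'
from h import *
import pickle
d=pickle.load(open("w2.pkl","rb"))
F,e=edge(d,(408,298),(447,140),.010); S,e2=edge(d,(447,140),(347,15),.010,trim=.12)
print("corner",isect(F,S),"far",ang(F),"side",ang(S),"theta",np.radians(ang(S)-ang(F)),e,e2,F.round(4).tolist())
T=look("top")
F2,e=edge(T,(286,217),(190,221),.010); S2,e2=edge(T,(180,222),(137,281),.010,w=5)
print("top: corner",isect(F2,S2),ang(F2),ang(S2),e,e2)
# handle long edges (top face z=.03) and ends
L,e=edge(d,(299,353),(297,264),.03,w=4);L2,e2=edge(d,(278,354),(276,264),.03,w=4)
print("handle sides",L.round(4).tolist(),L2.round(4).tolist(),ang(L),ang(L2),e,e2,"width",abs(np.cross((L-L2)[0,:2],[np.cos(np.radians(ang(L))),np.sin(np.radians(ang(L)))])))
print("rear end",plane(d,(289,361),.03),"front",plane(d,(287,251),.03))
w=cv2.imread("pics/w1.png")[:,:,::-1]
d1={**d,"image":w,"hsv":cv2.cvtColor(np.ascontiguousarray(w),cv2.COLOR_RGB2HSV),"xyz":np.array([0.42783531,0.26851104,0.4246964]),"R":R.from_rotvec([-0.3179546,-0.03033337,0.18921037]).as_matrix()}
b1=cv2.minAreaRect(big(mask(d1,(105,120,40),(125,255,255)))); 
def rear(dd):
    m=mask(dd,(105,120,40),(125,255,255)); c=big(m)[:,0]; k=c[c[:,1]>c[:,1].max()-2].mean(0); return k
print(rear(d1),rear(d),"tri rear blue edge",tri(d1,rear(d1),d,rear(d)))
print("tri corner",tri(d1,(494,40),d,(447,140)))
# guide from top
A,e=edge(T,(393,212),(382,271),.022,w=5);Rr,e2=edge(T,(494,201),(398,206),.022,w=5)
print("rail face",Rr.round(4).tolist(),ang(Rr),e2,"arm face",A.round(4).tolist(),ang(A),e)
E
```

```text
corner [0.58937929 0.38652853] far 91.62708208450442 side 143.8475873610174 theta 0.9114197541302231 0.16233468 0.13840103 [[0.595, 0.188, 0.01], [0.5893, 0.388, 0.01]]
top: corner [0.59251261 0.39548014] 91.17987129272544 147.38449215108034 0.27869472 1.3038245
handle sides [[0.4715, 0.0913, 0.03], [0.4476, 0.2149, 0.03]] [[0.4472, 0.0851, 0.03], [0.4235, 0.2103, 0.03]] 100.92029887698781 100.74608236415759 0.06972824 0.2949668 width 0.025005183131516173
rear end [[0.46187934 0.07671764 0.03      ]] front [[0.43441786 0.2293435  0.03      ]]
[319.         283.85714286] [288.5 353.9] tri rear blue edge (array([0.4598063 , 0.08715309, 0.02962872]), np.float64(0.0007374921713044275))
tri corner (array([0.59224292, 0.38831364, 0.00185003]), np.float64(0.0011315653478858351))
rail face [[0.6187, -0.3369, 0.022], [0.6136, -0.1166, 0.022]] 91.32853717463492 0.05709818 arm face [[0.6003, -0.1027, 0.022], [0.465, -0.0679, 0.022]] 165.55337843738485 0.1516118<stdin>:11: DeprecationWarning: Arrays of 2-dimensional vectors are deprecated. Use arrays of 3-dimensional vectors instead. (deprecated in NumPy 2.0)
```

Run:
```python
from h import *
print(go((.4486,.1456,.014),np.radians(10.8)))
```

```text
(array([-145.7,  -43.8,  267.4]), array([0.   , 0.   , 0.002]))
```

```bash
python3 -m handwheel '[{"gripper":-0.2,"offset":[-48,-15,30],"rotation":[0,0,0]},{"gripper":-0.2,"offset":[-97,-30,60],"rotation":[0,0,0]},{"gripper":-0.2,"offset":[-145.7,-43.8,90],"rotation":[0,0,0]},{"gripper":-0.2,"offset":[-145.7,-43.8,135],"rotation":[0,0,0]},{"gripper":-0.2,"offset":[-145.7,-43.8,175],"rotation":[0,0,0]},{"gripper":-0.2,"offset":[-145.7,-43.8,190],"rotation":[0,0,0]},{"gripper":-0.2,"offset":[-145.7,-43.8,190],"rotation":[0,0,0]},{"gripper":-0.2,"offset":[-145.7,-43.8,190],"rotation":[0,0,0]}]'
python3 - <<'E'
from h import *
d=look("wrist","pics/w3.png")
m=mask(d,(105,120,40),(125,255,255)); r=cv2.minAreaRect(big(m)); print(r, plane(d,cv2.boxPoints(r),.03).round(4).tolist())
print(go((.4486,.1456,.014),np.radians(10.8)))
E
```

```text
t: 3.35
tool_pos: [0.45, 0.1461, 0.0933]
tool_rot: [1.998, 2.422, 0.004]
contact_force: [-0.2, 0.2, -0.3]
opening: 0.0507
grip_force: 0.0
((319.5, 248.0), (192.0, 43.0), 90.0) [[0.4235, 0.2088, 0.03], [0.4475, 0.2135, 0.03], [0.474, 0.0889, 0.03], [0.4452, 0.0834, 0.03]]
(array([-0.2, -1.9, 79.5]), array([0.004, 0.   , 0.003]))
```

View pics/w3.png

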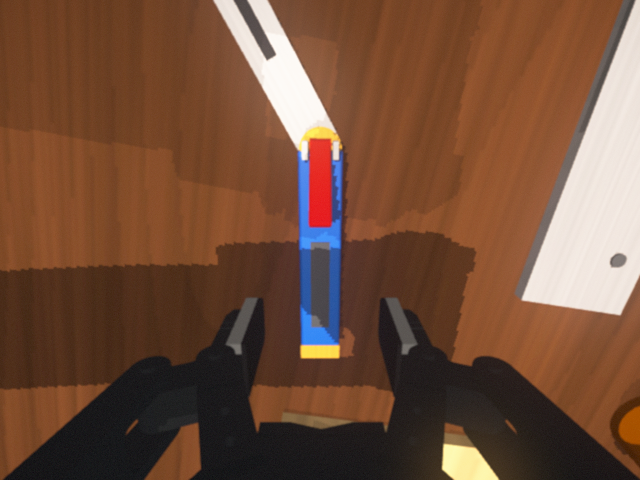

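The handle at (320,250) is centred between the fingers, so I'll go down and grip.

```bash
python3 -m handwheel '[{"gripper":-0.2,"offset":[0,0,40],"rotation":[0,0,0]},{"gripper":-0.2,"offset":[0,0,70],"rotation":[0,0,0]},{"gripper":-0.2,"offset":[0,0,79],"rotation":[0,0,0]},{"gripper":-0.2,"offset":[0,0,79],"rotation":[0,0,0]},{"gripper":1,"offset":[0,0,79],"rotation":[0,0,0]},{"gripper":1,"offset":[0,0,79],"rotation":[0,0,0]},{"gripper":1,"offset":[0,0,79],"rotation":[0,0,0]},{"gripper":1,"offset":[0,0,79],"rotation":[0,0,0]}]' 60
python3 - <<'E'
from h import *
th=np.radians(91.5); ex=np.array([np.cos(th),np.sin(th)]); ey=np.array([-np.sin(th),np.cos(th)])
c=np.array([.5900,.3865])
o=ctrl.get_obs(); print(o["tool_pos"],o["tool_rot"])
# handle centre at start pose: pivot x=-95, y=13+9
p=c+ex*(-95-70)/1000+ey*.022
print(p,go((*p,o["tool_pos"][2]),np.radians(1.5)))
E
```

```text
t: 4.4
tool_pos: [0.4503, 0.1459, 0.0143]
tool_rot: [1.998, 2.422, 0.004]
contact_force: [-0.6, 0.1, 6.5]
opening: 0.0246
grip_force: 63.1
[0.45025411 0.14594349 0.01434569] [1.99783023 2.42150283 0.00394103]
[0.57232674 0.22098065] (array([ 50.5, 134.1,   0.4]), array([ 0.003, -0.   ,  0.165]))
```

```bash
python3 -m handwheel '[{"gripper":1,"offset":[0,0,-12],"rotation":[0,0,0]},{"gripper":1,"offset":[0,20,-25],"rotation":[0,0,0]},{"gripper":1,"offset":[17,60,-25],"rotation":[0,0,0.08]},{"gripper":1,"offset":[35,100,-25],"rotation":[0,0,0.165]},{"gripper":1,"offset":[50.5,134,-25],"rotation":[0,0,0.165]},{"gripper":1,"offset":[50.5,134,-25],"rotation":[0,0,0.165]},{"gripper":1,"offset":[50.5,134,-12],"rotation":[0,0,0.165]},{"gripper":1,"offset":[50.5,134,-8],"rotation":[0,0,0.165]}]'
python3 - <<'E'
from h import *
o=ctrl.get_obs(); print(o["tool_pos"],o["contact_force"])
d=look("wrist","pics/w4.png")
L=plane(d,cv2.boxPoints(cv2.minAreaRect(big(mask(d,(105,120,40),(125,255,255))))),.038)
print(L.round(4).tolist())
T=look("top","pics/t4.png")
E
```

```text
t: 5.4
tool_pos: [0.5681, 0.2197, 0.0181]
tool_rot: [-2.191, -2.248, 0.006]
contact_force: [-0.3, 0.6, -3.3]
opening: 0.0245
grip_force: 61.8
[0.56807021 0.21971805 0.01810662] [-0.31662335  0.64108383 -3.25003855]
[[0.5532, 0.2872, 0.038], [0.5773, 0.2878, 0.038], [0.5839, 0.172, 0.038], [0.5526, 0.171, 0.038]]
```

View pics/w4.png

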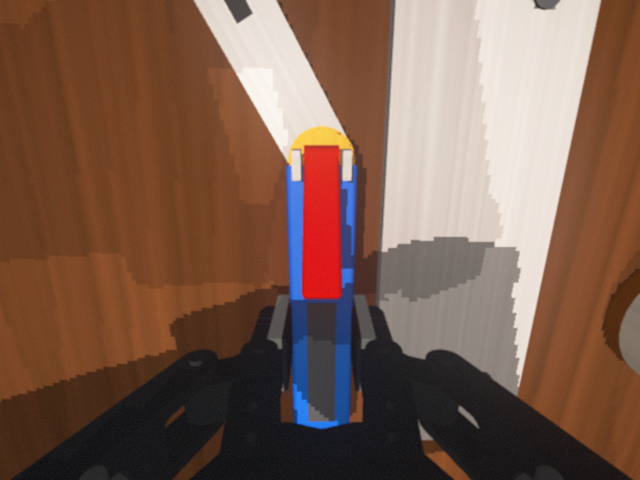

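The handle is held parallel to the far plate's edge, which lies at about (392,0) to (378,300). The handle's right side is at x≈355, and the blade points up to the left.

Run:
```python
from h import *
o=ctrl.get_obs(); print(o["tool_pos"],o["contact_force"],o["dq"].round(3))
d=look("wrist")
F,e=edge(d,(391,20),(380,230),.010,w=5); H,e2=edge(d,(355,170),(354,285),.034,w=4);H2,e3=edge(d,(289,170),(290,285),.034,w=4)
print("far",F.round(4).tolist(),ang(F),e,"\nH",H.round(4).tolist(),ang(H),e2,"\nH2",H2.round(4).tolist(),ang(H2),e3)
```

```text
[0.5686188  0.21986547 0.0186608 ] [-1.55087976 -0.25994214 -2.51535594] [-0.001 -0.009 -0.021  0.     0.001  0.001]
far [[0.591, 0.3388, 0.01], [0.5934, 0.2567, 0.01]] -88.31329160709669 1.2010336e-05 
H [[0.578, 0.2858, 0.034], [0.5795, 0.2406, 0.034]] -88.093744075819 0.2974897 
H2 [[0.5537, 0.2851, 0.034], [0.5548, 0.2399, 0.034]] -88.51153788029431 0.15653242
```

```bash
python3 -m handwheel '[{"gripper":1,"offset":[0,0,3],"rotation":[0,0,0]},{"gripper":1,"offset":[0,0,7],"rotation":[0,0,0]},{"gripper":1,"offset":[0,0,7],"rotation":[0,0,0]},{"gripper":1,"offset":[0,3,7],"rotation":[0,0,0]},{"gripper":1,"offset":[0,6,7],"rotation":[0,0,0]},{"gripper":1,"offset":[0,8,7],"rotation":[0,0,0]},{"gripper":1,"offset":[0,8,7],"rotation":[0,0,0]},{"gripper":1,"offset":[0,8,7],"rotation":[0,0,0]}]'
python3 -c "
from h import *
o=ctrl.get_obs(); print(o['tool_pos'],o['contact_force'],o['wrist_torque'],o['dq'].round(3))"
```

```text
t: 6.55
tool_pos: [0.5783, 0.2213, 0.0144]
tool_rot: [-2.192, -2.249, 0.001]
contact_force: [-4.7, -0.3, 6.0]
opening: 0.0244
grip_force: 63.0
[0.57832378 0.22127078 0.01440427] [-4.71827849 -0.33733303  6.04019158] [-0.01475431  0.90723632  0.03824753] [ 0.     0.    -0.    -0.001 -0.001  0.001]
```

```bash
python3 -m handwheel '[{"gripper":1,"offset":[0,0.5,-0.4],"rotation":[0,0,0]},{"gripper":1,"offset":[0,1,-0.4],"rotation":[0,0,0]},{"gripper":1,"offset":[0,1.5,-0.4],"rotation":[0,0,0]},{"gripper":1,"offset":[0,2,-0.4],"rotation":[0,0,0]},{"gripper":1,"offset":[0,2,-0.4],"rotation":[0,0,0]},{"gripper":1,"offset":[0,2,-0.4],"rotation":[0,0,0]},{"gripper":1,"offset":[0,2,-0.4],"rotation":[0,0,0]},{"gripper":1,"offset":[0,2,-0.4],"rotation":[0,0,0]}]'
python3 - <<'E'
from h import *
o=ctrl.get_obs(); print(o['tool_pos'],o['contact_force'],o['wrist_torque'])
d=look("wrist","pics/w5.png")
F,e=edge(d,(363,20),(361,100),.010,w=12); H,e2=edge(d,(355,170),(354,285),.030,w=4);H2,e3=edge(d,(289,170),(290,285),.030,w=4)
print("far",F.round(4).tolist(),ang(F),e,"\nH",H.round(4).tolist(),ang(H),e2,"\nH2",H2.round(4).tolist(),ang(H2),e3)
E
```

```text
t: 7.55
tool_pos: [0.5801, 0.2213, 0.0144]
tool_rot: [-2.191, -2.249, 0.001]
contact_force: [-5.7, -0.1, 6.4]
opening: 0.024
grip_force: 63.0
[0.58009577 0.22128315 0.01435897] [-5.66883088 -0.13808161  6.39468225] [ 0.05386418  1.03977321 -0.00350451]
far [[0.5908, 0.339, 0.01], [0.5917, 0.3118, 0.01]] -88.02677380808757 7.733703e-06 
H [[0.5909, 0.2872, 0.03], [0.5923, 0.2421, 0.03]] -88.2101851715407 0.19603044 
H2 [[0.5651, 0.2865, 0.03], [0.5665, 0.2414, 0.03]] -88.25614897658775 0.22036095
```

View pics/w5.png

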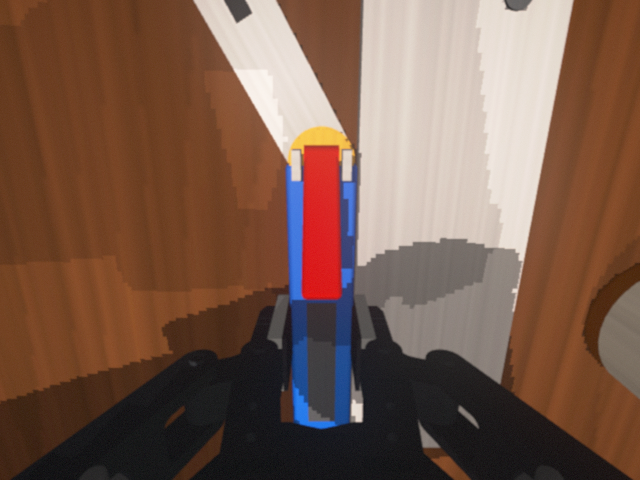

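The handle is about 1.5 mm short of the far edge (edge at x≈361, handle side at x≈356). I'll press on.

```bash
python3 -m handwheel '[{"gripper":1,"offset":[0,0.5,-0.3],"rotation":[0,0,0]},{"gripper":1,"offset":[0,1,-0.3],"rotation":[0,0,0]},{"gripper":1,"offset":[0,1.5,-0.3],"rotation":[0,0,0]},{"gripper":1,"offset":[0,2,-0.3],"rotation":[0,0,0]},{"gripper":1,"offset":[0,2.5,-0.3],"rotation":[0,0,0]},{"gripper":1,"offset":[0,2.5,-0.3],"rotation":[0,0,0]},{"gripper":1,"offset":[0,2.5,-0.3],"rotation":[0,0,0]},{"gripper":1,"offset":[0,2.5,-0.3],"rotation":[0,0,0]}]'
```

```text
t: 8.6
tool_pos: [0.5824, 0.2212, 0.0144]
tool_rot: [-2.191, -2.249, 0.002]
contact_force: [-6.0, 0.2, 7.5]
opening: 0.0244
grip_force: 63.1
```

```bash
python3 -m handwheel '[{"gripper":1,"offset":[0,0.5,-0.5],"rotation":[0,0,0]},{"gripper":1,"offset":[0,1,-0.5],"rotation":[0,0,0]},{"gripper":1,"offset":[0,1.5,-0.5],"rotation":[0,0,0]},{"gripper":1,"offset":[0,2,-0.5],"rotation":[0,0,0]},{"gripper":1,"offset":[0,2,-0.5],"rotation":[0,0,0]},{"gripper":1,"offset":[0,2,-0.5],"rotation":[0,0,0]},{"gripper":1,"offset":[0,2,-0.5],"rotation":[0,0,0]},{"gripper":1,"offset":[0,2,-0.5],"rotation":[0,0,0]}]'
python3 -c "
from h import *
o=ctrl.get_obs(); print(o['tool_pos'],o['contact_force'],o['wrist_torque'],o['dq'].round(3))"
```

```text
t: 9.6
tool_pos: [0.5826, 0.2212, 0.0144]
tool_rot: [-2.189, -2.248, 0.008]
contact_force: [-11.4, 0.5, 9.9]
opening: 0.0245
grip_force: 63.5
[0.5825531  0.22119261 0.01442871] [-11.39359992   0.51073359   9.86186857] [-0.08312249  1.99242627  0.07507743] [ 0.002 -0.001  0.001 -0.     0.     0.002]
```

```bash
python3 -m handwheel '[{"gripper":1,"offset":[5,-0.3,-0.8],"rotation":[0,0,0]},{"gripper":1,"offset":[13,-0.3,-0.8],"rotation":[0,0,0]},{"gripper":1,"offset":[21,-0.3,-0.8],"rotation":[0,0,0]},{"gripper":1,"offset":[29,-0.3,-0.8],"rotation":[0,0,0]},{"gripper":1,"offset":[37,-0.3,-0.8],"rotation":[0,0,0]},{"gripper":1,"offset":[45,-0.3,-0.8],"rotation":[0,0,0]},{"gripper":1,"offset":[50,-0.3,-0.8],"rotation":[0,0,0]},{"gripper":1,"offset":[50,-0.3,-0.8],"rotation":[0,0,0]}]'
python3 -c "
from h import *
o=ctrl.get_obs(); print(o['tool_pos'],o['contact_force'],o['wrist_torque'],o['dq'].round(3))
look('wrist','pics/w6.png')"
```

```text
t: 10.6
tool_pos: [0.5813, 0.2669, 0.0145]
tool_rot: [2.191, 2.25, -0.018]
contact_force: [-10.0, -13.7, 9.3]
opening: 0.0242
grip_force: 63.5
[0.58126323 0.26688226 0.01448515] [ -9.97891994 -13.74772608   9.26661831] [-2.19793898  1.65650446  0.10028455] [-0.002 -0.003  0.003  0.004 -0.004 -0.002]
```

View pics/w6.png

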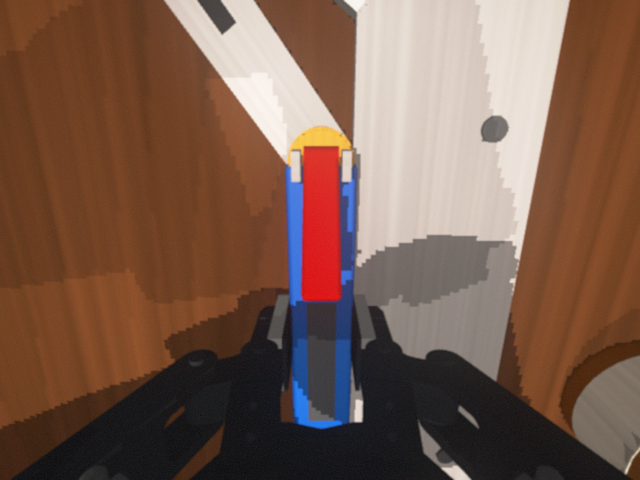

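Sliding well: the blade has begun to close (now about 0.6 rad) and the corner is appearing at (355,12). I'll continue with a little less down-force.

```bash
python3 -m handwheel '[{"gripper":1,"offset":[3,-0.2,-1.5],"rotation":[0,0,0]},{"gripper":1,"offset":[8,-0.2,-1.5],"rotation":[0,0,0]},{"gripper":1,"offset":[13,-0.2,-1.5],"rotation":[0,0,0]},{"gripper":1,"offset":[18,-0.2,-1.5],"rotation":[0,0,0]},{"gripper":1,"offset":[23,-0.2,-1.5],"rotation":[0,0,0]},{"gripper":1,"offset":[28,-0.2,-1.5],"rotation":[0,0,0]},{"gripper":1,"offset":[33,-0.2,-1.5],"rotation":[0,0,0]},{"gripper":1,"offset":[33,-0.2,-1.5],"rotation":[0,0,0]}]'
python3 - <<'E'
from h import *
o=ctrl.get_obs(); print(o['tool_pos'],o['tool_rot'],o['contact_force'],o['wrist_torque'],o['dq'].round(3))
look('wrist','pics/w7.png')
E
```

```text
t: 11.65
tool_pos: [0.5803, 0.3019, 0.0147]
tool_rot: [-2.191, -2.25, 0.012]
contact_force: [-6.0, -6.1, 0.5]
opening: 0.0248
grip_force: 62.3
[0.5802549  0.30189544 0.01470729] [-2.19125688 -2.25034547  0.01168464] [-6.02851797 -6.12924211  0.53959098] [-0.95282083  0.94392519  0.09043605] [-0.001 -0.     0.003  0.005 -0.002 -0.001]
```

View pics/w7.png

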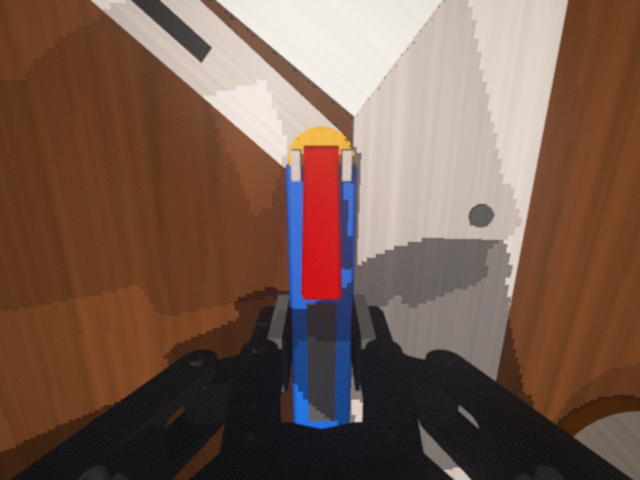

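The tip rides on the side wall, with a narrow wedge left between blade and wall (top at (215,0), corner at (353,118)). About 8 mm remain, so I'll creep in.

```bash
python3 -m handwheel '[{"gripper":1,"offset":[2,0,0],"rotation":[0,0,0]},{"gripper":1,"offset":[4,0,0],"rotation":[0,0,0]},{"gripper":1,"offset":[6,0,0],"rotation":[0,0,0]},{"gripper":1,"offset":[7,0,0],"rotation":[0,0,0]},{"gripper":1,"offset":[8,0,0],"rotation":[0,0,0]},{"gripper":1,"offset":[9,0,0],"rotation":[0,0,0]},{"gripper":1,"offset":[9,0,0],"rotation":[0,0,0]},{"gripper":1,"offset":[9,0,0],"rotation":[0,0,0]}]'
python3 - <<'E'
from h import *
o=ctrl.get_obs(); print(o['tool_pos'],o['contact_force'])
d=look('wrist','pics/w8.png')
S,e=edge(d,(340,135),(200,5),.010,w=14);print(S.round(4).tolist(),e)
E
```

```text
t: 12.7
tool_pos: [0.58, 0.3102, 0.0147]
tool_rot: [-2.192, -2.251, 0.013]
contact_force: [-5.7, -8.4, 1.5]
opening: 0.0244
grip_force: 62.4
[0.58001729 0.31019475 0.0146591 ] [-5.74903748 -8.4039122   1.54042555]
[[0.5858, 0.3892, 0.01], [0.5307, 0.4297, 0.01]] 0.1287117
```

Moved 8.3 mm for 9 commanded, so there's no hard stop yet. I'll creep in 3 mm more.

```bash
python3 -m handwheel '[{"gripper":1,"offset":[0.5,0,0],"rotation":[0,0,0]},{"gripper":1,"offset":[1,0,0],"rotation":[0,0,0]},{"gripper":1,"offset":[1.5,0,0],"rotation":[0,0,0]},{"gripper":1,"offset":[2,0,0],"rotation":[0,0,0]},{"gripper":1,"offset":[2,0,0],"rotation":[0,0,0]},{"gripper":1,"offset":[2,0,0],"rotation":[0,0,0]},{"gripper":1,"offset":[2,0,0],"rotation":[0,0,0]},{"gripper":1,"offset":[2,0,0],"rotation":[0,0,0]}]'
python3 - <<'E'
from h import *
d=look('wrist','pics/w8.png'); c=d["image"][0:200,180:400,::-1]
cv2.imwrite("pics/w8c.png",cv2.resize(c,None,fx=3,fy=3,interpolation=cv2.INTER_CUBIC))
E
```

```text
t: 13.75
tool_pos: [0.58, 0.3118, 0.0147]
tool_rot: [2.191, 2.25, -0.014]
contact_force: [-6.1, -10.7, 2.3]
opening: 0.0247
grip_force: 62.5
```

View pics/w8c.png

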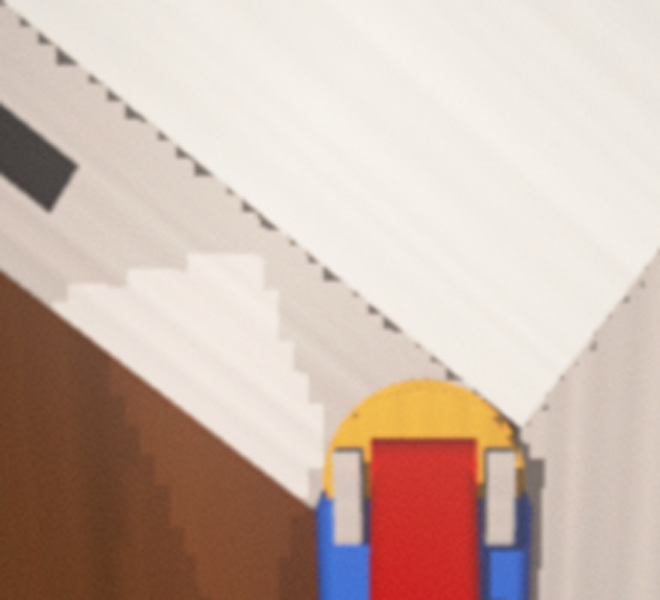

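The blade looks flush along the white wall, with its edge following the wall from (20,20) to (500,410) in the crop. A final small press should confirm the stop.

```bash
python3 -m handwheel '[{"gripper":1,"offset":[0.5,0.2,0],"rotation":[0,0,0]},{"gripper":1,"offset":[1,0.5,0],"rotation":[0,0,0]},{"gripper":1,"offset":[1.5,0.5,0],"rotation":[0,0,0]},{"gripper":1,"offset":[1.5,0.5,0],"rotation":[0,0,0]},{"gripper":1,"offset":[1.5,0.5,0],"rotation":[0,0,0]},{"gripper":1,"offset":[1.5,0.5,0],"rotation":[0,0,0]},{"gripper":1,"offset":[1.5,0.5,0],"rotation":[0,0,0]},{"gripper":1,"offset":[1.5,0.5,0],"rotation":[0,0,0]}]'
python3 - <<'E'
from h import *
o=ctrl.get_obs(); print(o['tool_pos'],o['contact_force'],o['wrist_torque'])
d=look('wrist','pics/w9.png')
B,e=edge(d,(290,165),(180,80),.008,w=10);print("blade inner",ang(B),e)
S,e=edge(d,(350,141),(225,35),.010,w=8);print("wall",ang(S),e)
H,e=edge(d,(289,170),(290,285),.030,w=4);print("handle",ang(H),e)
E
```

```text
t: 14.8
tool_pos: [0.58, 0.3118, 0.0147]
tool_rot: [2.191, 2.25, -0.02]
contact_force: [-7.4, -14.9, 4.7]
opening: 0.0248
grip_force: 62.9
[0.5800172  0.31180252 0.01467776] [ -7.36234012 -14.8950319    4.71175225] [-2.16682129  1.31322228  0.14550167]
blade inner 143.55855291064006 3.8146973e-06
wall 143.8664297385075 0.14841938
handle -87.97101740343491 0.2669848
```

It hit a hard stop: the blade is at 143.6° against the wall at 143.9°. Next I relieve the press, release, rise and shut the fingers.

```bash
python3 -m handwheel '[{"gripper":1,"offset":[-2,-0.7,-0.5],"rotation":[0,0,0]},{"gripper":1,"offset":[-2,-0.7,-0.5],"rotation":[0,0,0]},{"gripper":-0.3,"offset":[-2,-0.7,-0.5],"rotation":[0,0,0]},{"gripper":-0.3,"offset":[-2,-0.7,-0.5],"rotation":[0,0,0]},{"gripper":-0.3,"offset":[-2,-0.7,-0.5],"rotation":[0,0,0]},{"gripper":-0.3,"offset":[-2,-0.7,-30],"rotation":[0,0,0]},{"gripper":-0.3,"offset":[-2,-0.7,-80],"rotation":[0,0,0]},{"gripper":1,"offset":[-2,-0.7,-80],"rotation":[0,0,0]}]'
python3 -m handwheel '[{"gripper":1,"offset":[10,0,0],"rotation":[0,0,0]},{"gripper":1,"offset":[25,0,0],"rotation":[0,0,0]},{"gripper":1,"offset":[25,0,0],"rotation":[0,0,0]},{"gripper":1,"offset":[25,0,0],"rotation":[0,0,0]},{"gripper":1,"offset":[25,0,0],"rotation":[0,0,0]},{"gripper":1,"offset":[25,0,0],"rotation":[0,0,0]},{"gripper":1,"offset":[25,0,0],"rotation":[0,0,0]},{"gripper":1,"offset":[25,0,0],"rotation":[0,0,0]}]'
python3 - <<'E'
from h import *
o=ctrl.get_obs(); print(o['tool_pos'],o['contact_force'],o['tool_rot'])
d=look('wrist','pics/w10.png')
c=big(mask(d,(0,180,80),(6,255,255),(200,440,60,480))); r=cv2.minAreaRect(c); print("red",r)
b=big(mask(d,(105,120,40),(125,255,255),(200,440,60,480))); print("blue",cv2.minAreaRect(b), plane(d,cv2.boxPoints(cv2.minAreaRect(b)),.03).round(4).tolist())
# target from geometry
ex=np.array([np.cos(np.radians(91.6)),np.sin(np.radians(91.6))]); p=np.array([.5800,.3118])+ex*.028
print(p,go((*p,.075),np.radians(1.5)))
B,e=edge(d,(290,165),(180,80),.008,w=10);print(ang(B),e)
cv2.imwrite("pics/w10.png",d["image"][:,:,::-1])
E
```

```text
t: 15.85
tool_pos: [0.5858, 0.3163, 0.1034]
tool_rot: [2.189, 2.247, 0.017]
contact_force: [1.2, 0.4, 0.4]
opening: 0.0387
grip_force: 0.0
t: 16.85
tool_pos: [0.5813, 0.3394, 0.0969]
tool_rot: [2.193, 2.25, 0.0]
contact_force: [-0.6, -0.6, -0.6]
opening: 0.0
grip_force: 0.0
[0.58133743 0.33939594 0.09692908] [-0.57574088 -0.56190586 -0.57181591] [2.19255300e+00 2.24986483e+00 2.45085650e-04]
red ((316.4999694824219, 229.99996948242188), (18.999996185302734, 83.99998474121094), -0.0)
blue ((317.0, 252.0), (106.0, 40.0), 90.0) [[0.5646, 0.3776, 0.03], [0.5887, 0.3783, 0.03], [0.5917, 0.3067, 0.03], [0.565, 0.306, 0.03]]
[0.57921819 0.33978908] (array([ 0.4, -2.1, 21.9]), array([ 0., -0., -0.]))
138.36925717057383 3.514472
```

View pics/w10.png

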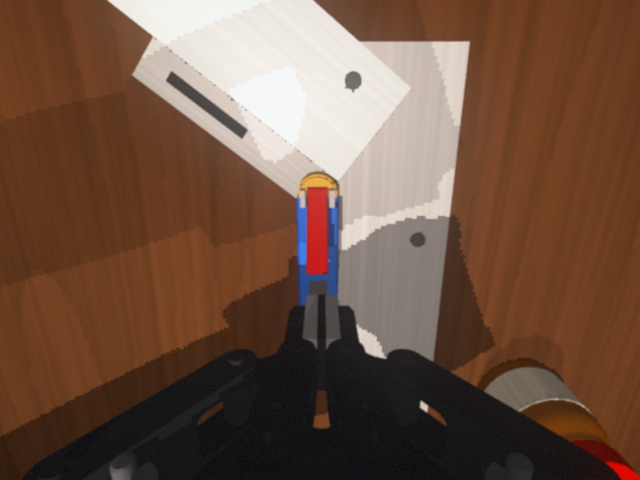

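Bevel unmoved, blade flush and the fingers in line with the red lever (317,230). Pressing down.

```bash
python3 -m handwheel '[{"gripper":1,"offset":[0.5,-2,10],"rotation":[0,0,0]},{"gripper":1,"offset":[0.5,-2,25],"rotation":[0,0,0]},{"gripper":1,"offset":[0.5,-2,35],"rotation":[0,0,0]},{"gripper":1,"offset":[0.5,-2,45],"rotation":[0,0,0]},{"gripper":1,"offset":[0.5,-2,53],"rotation":[0,0,0]},{"gripper":1,"offset":[0.5,-2,59],"rotation":[0,0,0]},{"gripper":1,"offset":[0.5,-2,61],"rotation":[0,0,0]},{"gripper":1,"offset":[0.5,-2,61],"rotation":[0,0,0]}]'
python3 -c "
from h import *
o=ctrl.get_obs(); print(o['tool_pos'],o['contact_force'],o['dq'].round(3))"
```

```text
t: 17.9
tool_pos: [0.5794, 0.34, 0.0368]
tool_rot: [2.192, 2.25, -0.0]
contact_force: [-2.1, -3.7, 7.0]
opening: -0.0003
grip_force: 3.6
[0.57941978 0.340011   0.03682672] [-2.06864908 -3.73498175  7.01883092] [ 0.001 -0.001  0.001 -0.    -0.007  0.001]
```

```bash
python3 -m handwheel '[{"gripper":1,"offset":[0,0,1],"rotation":[0,0,0]},{"gripper":1,"offset":[0,0,2],"rotation":[0,0,0]},{"gripper":1,"offset":[0,0,2.5],"rotation":[0,0,0]},{"gripper":1,"offset":[0,0,2.5],"rotation":[0,0,0]},{"gripper":1,"offset":[0,0,2.5],"rotation":[0,0,0]},{"gripper":1,"offset":[0,0,2.5],"rotation":[0,0,0]},{"gripper":1,"offset":[0,0,2.5],"rotation":[0,0,0]},{"gripper":1,"offset":[0,0,2.5],"rotation":[0,0,0]}]'
python3 -m handwheel '[{"gripper":1,"offset":[0,0,-10],"rotation":[0,0,0]},{"gripper":1,"offset":[-10,0,-40],"rotation":[0,0,0]},{"gripper":-0.3,"offset":[-28,0,-50],"rotation":[0,0,0]},{"gripper":-0.3,"offset":[-28,0,-50],"rotation":[0,0,0]},{"gripper":-0.3,"offset":[-28,0,-50],"rotation":[0,0,0]},{"gripper":-0.3,"offset":[-28,0,-50],"rotation":[0,0,0]},{"gripper":-0.3,"offset":[-28,0,-50],"rotation":[0,0,0]},{"gripper":-0.3,"offset":[-28,0,-50],"rotation":[0,0,0]}]'
python3 - <<'E'
from h import *
o=ctrl.get_obs(); print(o['tool_pos'],o['contact_force'],o['tool_rot'])
d=look('wrist','pics/w11.png')
c=big(mask(d,(0,180,80),(6,255,255),(200,440,60,480))); print("red",cv2.boxPoints(cv2.minAreaRect(c)))
for z in (.037,.05): print(plane(d,cv2.boxPoints(cv2.minAreaRect(c)),z).round(4).tolist())
H,e=edge(d,(298,180),(298,225),.030,w=4);print(H.round(4).tolist())
print(go((.5800,.3118,.0145),np.radians(1.5)))
E
```

```text
t: 18.9
tool_pos: [0.5798, 0.3401, 0.0366]
tool_rot: [2.192, 2.25, -0.0]
contact_force: [-6.2, -6.4, 15.8]
opening: 0.0003
grip_force: 8.2
t: 19.9
tool_pos: [0.5798, 0.3121, 0.0829]
tool_rot: [-2.192, -2.25, 0.001]
contact_force: [0.3, -0.4, -0.2]
opening: 0.0555
grip_force: 0.0
[0.5797809  0.31213143 0.0829171 ] [ 0.32447293 -0.38647588 -0.20257088] [-2.19189749e+00 -2.25023704e+00  7.43904095e-04]
red [[310. 238.]
 [310. 143.]
 [332. 143.]
 [332. 238.]]
[[0.5718, 0.3325, 0.037], [0.5709, 0.3841, 0.037], [0.5823, 0.3844, 0.037], [0.5842, 0.3328, 0.037]]
[[0.5721, 0.3366, 0.05], [0.5713, 0.3847, 0.05], [0.5819, 0.385, 0.05], [0.5837, 0.337, 0.05]]
[[0.565, 0.3639, 0.03], [0.5661, 0.3381, 0.03]]
(array([-0.3,  0.1, 68.6]), array([-0.,  0., -0.]))
```

View pics/w11.png

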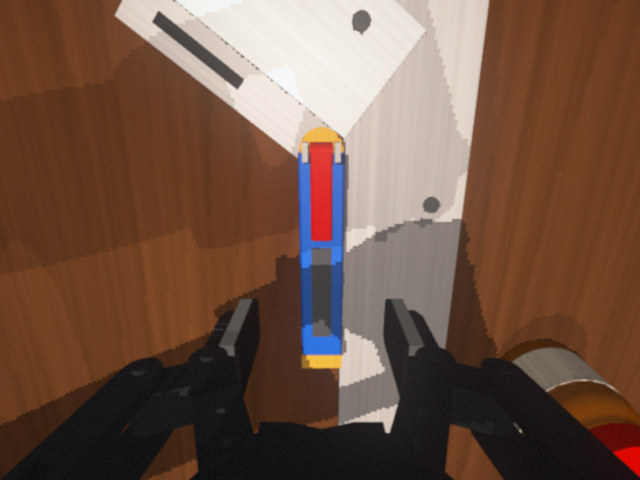

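The lever now lies flat along the handle (red 51 mm long, tip at (321,240)), and the blade is still on the wall. Picture viewing stops here, since I'm already past the ten allowed. From now on I only measure. I'll regrip, back off from both walls and lift.

```bash
python3 -m handwheel '[{"gripper":-0.3,"offset":[0,0,40],"rotation":[0,0,0]},{"gripper":-0.3,"offset":[0,0,62],"rotation":[0,0,0]},{"gripper":-0.3,"offset":[0,0,68],"rotation":[0,0,0]},{"gripper":-0.3,"offset":[0,0,68],"rotation":[0,0,0]},{"gripper":1,"offset":[0,0,68],"rotation":[0,0,0]},{"gripper":1,"offset":[0,0,68],"rotation":[0,0,0]},{"gripper":1,"offset":[0,0,68],"rotation":[0,0,0]},{"gripper":1,"offset":[0,0,68],"rotation":[0,0,0]}]' 60
python3 -m handwheel '[{"gripper":1,"offset":[-3,-2,-1],"rotation":[0,0,0]},{"gripper":1,"offset":[-8,-5,-3],"rotation":[0,0,0]},{"gripper":1,"offset":[-12,-6,-20],"rotation":[0,0,0]},{"gripper":1,"offset":[-50,-6,-60],"rotation":[0,0,0]},{"gripper":1,"offset":[-105,-6,-85],"rotation":[0,0,0]},{"gripper":1,"offset":[-165,-6,-90],"rotation":[0,0,0]},{"gripper":1,"offset":[-225,-6,-90],"rotation":[0,0,0]},{"gripper":1,"offset":[-285,-6,-90],"rotation":[0,0,0]}]'
python3 - <<'E'
from h import *
T=look("top")
A,e=edge(T,(393,212),(382,271),.022,w=5);Rr,e2=edge(T,(494,201),(398,206),.022,w=5)
r=np.radians(91.5); n=np.array([np.cos(r),np.sin(r)])
print("A",ang(A),e,"R",ang(Rr),e2)
for nm,W in(("rail",Rr),("arm",A)):
    pass
off=lambda W,s:W+np.append(s*np.array([-(W[1]-W[0])[1],(W[1]-W[0])[0]])/np.linalg.norm((W[1]-W[0])[:2]),0)
# rail face is at +y: centreline 9mm on -y side; arm face at +y side: centreline 9mm on -y side (x away from pin)
pin=isect(off(Rr,-.009),off(A,-.009)); print("pin",pin)
o=ctrl.get_obs();print(o["tool_pos"],o["tool_rot"],o["contact_force"])
ex=n;ey=np.array([-n[1],n[0]])
p=pin+ex*(-.165)+ey*.036; print(p,go((*p,.09),np.radians(1.5)))
E
```

```text
t: 20.95
tool_pos: [0.5799, 0.3123, 0.0172]
tool_rot: [-2.192, -2.25, 0.0]
contact_force: [-3.8, -0.4, 5.2]
opening: 0.0244
grip_force: 62.3
t: 21.95
tool_pos: [0.5814, 0.0248, 0.1068]
tool_rot: [2.191, 2.249, 0.002]
contact_force: [0.8, -0.1, -3.0]
opening: 0.0241
grip_force: 61.3
A 165.55337843738485 0.1516118 R 91.32853717463492 0.056167156
pin [ 0.62221075 -0.09907096]
[0.58167585 0.01765101 0.10673196] [ 2.19326274  2.24074153 -0.00576892] [ 1.93920637 -6.45961272 -3.34585472]
[ 0.59054228 -0.26495679] (array([-282.6,    2.8,   18.7]), array([ 0.002,  0.007, -0.005]))
```

```bash
python3 -m handwheel '[{"gripper":1,"offset":[-55,0,0],"rotation":[0,0,0]},{"gripper":1,"offset":[-110,0,0],"rotation":[0,0,0]},{"gripper":1,"offset":[-165,0,0],"rotation":[0,0,0]},{"gripper":1,"offset":[-220,0,0],"rotation":[0,0,0]},{"gripper":1,"offset":[-272,0,0],"rotation":[0,0,0]},{"gripper":1,"offset":[-272,0,0],"rotation":[0,0,0]},{"gripper":1,"offset":[-272,0,0],"rotation":[0,0,0]},{"gripper":1,"offset":[-272,0,0],"rotation":[0,0,0]}]'
python3 - <<'E'
from h import *
import pickle
o=ctrl.get_obs();print(o["tool_pos"],o["tool_rot"],o["contact_force"])
d=look("wrist","pics/g1.png"); pickle.dump(d,open("g1.pkl","wb"))
print(proj(d,[[.6187,-.3369,.022],[.6136,-.1166,.022],[.6003,-.1027,.022],[.465,-.0679,.022],[.6222,-.0991,.034]]).round(0).tolist())
for nm,lo,hi in(("yellow",(22,170,120),(32,255,255)),("black",(0,0,0),(180,255,50))):
    m=mask(d,lo,hi); cs=sorted(cv2.findContours(m,cv2.RETR_EXTERNAL,cv2.CHAIN_APPROX_NONE)[0],key=cv2.contourArea)[-3:]
    for c in cs: print(nm,cv2.contourArea(c),cv2.boxPoints(cv2.minAreaRect(c)).round(0).tolist())
H,e=edge(d,(355,170),(354,285),o["tool_pos"][2]+.0128,w=6);H2,e3=edge(d,(289,170),(290,285),o["tool_pos"][2]+.0128,w=6);print("handle",ang(H),ang(H2),e,e3,H.round(4).tolist())
E
```

```text
t: 23.0
tool_pos: [0.5884, -0.2438, 0.1054]
tool_rot: [-2.191, -2.251, -0.0]
contact_force: [-0.5, 0.2, -3.2]
opening: 0.0244
grip_force: 61.3
[ 0.58841162 -0.2437517   0.10538705] [-2.19063697e+00 -2.25134292e+00 -1.44431263e-04] [-0.52436881  0.19360153 -3.16126081]
[[359.0, 366.0], [374.0, 41.0], [352.0, 12.0], [97.0, -73.0], [396.0, -1.0]]
yellow 436.0 [[368.0, 214.0], [394.0, 214.0], [394.0, 238.0], [368.0, 238.0]]
yellow 4978.5 [[364.0, 197.0], [376.0, 13.0], [408.0, 15.0], [397.0, 199.0]]
black 1.5 [[330.0, 325.0], [330.0, 323.0], [331.0, 323.0], [331.0, 325.0]]
black 54.0 [[318.0, 331.0], [326.0, 321.0], [338.0, 329.0], [330.0, 340.0]]
black 49399.0 [[11.0, 479.0], [11.0, 300.0], [631.0, 300.0], [631.0, 479.0]]
handle -88.2632323152862 -88.2923332535473 0.16953069 0.1493984 [[0.5983, -0.1782, 0.1182], [0.5997, -0.2242, 0.1182]]
```

Run:
```python
from h import *
import pickle
d=pickle.load(open("g1.pkl","rb"))
F,e=edge(d,(364,197),(375,30),.022,w=6);print("rail face",F.round(4).tolist(),ang(F),e)
# refine: HSV mask left boundary
m=mask(d,(22,150,100),(34,255,255),(340,420,10,200)); ys=np.arange(20,195,5); xs=[np.flatnonzero(m[y])[0] for y in ys]
W=plane(d,np.c_[xs,ys],.022); k=np.polyfit(W[:,1],W[:,0],1); print("rail x=",k, "at -.2437",np.polyval(k,-.2437), 90-np.degrees(np.arctan(k[0])))
# pin-side end of yellow (top row) and two-view height of a rail hole/pin with top view
T=look("top"); mt=mask(T,(22,150,100),(34,255,255),(380,500,185,212)); r=cv2.minAreaRect(big(mt)); print(cv2.boxPoints(r).tolist())
dk=lambda D,roi:[cv2.minEnclosingCircle(c)[0] for c in sorted(cv2.findContours(cv2.bitwise_not(mask(D,(15,60,90),(40,255,255),None))[roi[2]:roi[3],roi[0]:roi[1]],cv2.RETR_LIST,cv2.CHAIN_APPROX_NONE)[0],key=cv2.contourArea)[-3:]]
h1=proj(d,plane(T,(412,200),.022))[0];print("hole pred in wrist",h1)
def hole(D,p,w):
    x,y=int(p[0]),int(p[1]); g=D["hsv"][y-w:y+w,x-w:x+w,2].astype(float); wt=np.clip(np.median(g)-15-g,0,None); Y,X=np.mgrid[y-w:y+w,x-w:x+w]; return (X*wt).sum()/wt.sum(),(Y*wt).sum()/wt.sum()
a=hole(T,(412,200),3); 
g=cv2.GaussianBlur(d["hsv"][20:150,375:398,2],(5,5),0); i=np.unravel_index(g.argmin(),g.shape); b=hole(d,(375+i[1],20+i[0]),8); print(a,b,tri(T,a,d,b))
```

```text
rail face [[0.6168, -0.2063, 0.022], [0.6124, -0.1109, 0.022]] 92.61503934038261 0.5787543
rail x= [-0.03006829  0.61169957] at -.2437 0.6190272086217671 91.72226700435449
[[413.5736083984375, 197.03045654296875], [434.9644775390625, 195.50253295898438], [435.390869140625, 201.47207641601562], [414.0, 203.0]]
hole pred in wrist [391.93656044 104.07383991]
(np.float64(412.4329268292683), np.float64(199.98373983739836)) (np.float64(396.0007782101167), np.float64(19.68044747081712)) (array([ 0.60425978, -0.13123664,  0.11879395]), np.float64(0.007990764741052961))
```

```bash
python3 -m handwheel '[{"gripper":1,"offset":[-20,4,0],"rotation":[0,0,0]},{"gripper":1,"offset":[-20,8,10],"rotation":[0,0,0]},{"gripper":1,"offset":[-20,8,30],"rotation":[0,0,0]},{"gripper":1,"offset":[-20,8,50],"rotation":[0,0,0]},{"gripper":1,"offset":[-20,8,64],"rotation":[0,0,0]},{"gripper":1,"offset":[-20,8,70],"rotation":[0,0,0]},{"gripper":1,"offset":[-20,8,70],"rotation":[0,0,0]},{"gripper":1,"offset":[-20,8,70],"rotation":[0,0,0]}]'
python3 - <<'E'
from h import *
o=ctrl.get_obs();print(o["tool_pos"],o["tool_rot"],o["contact_force"])
d=look("wrist","pics/g2.png")
m=mask(d,(22,150,100),(34,255,255),(358,470,0,160)); ys=np.arange(5,150,5); xs=[np.flatnonzero(m[y])[0] if m[y].any() else -1 for y in ys]; print(xs)
E
```

```text
t: 24.1
tool_pos: [0.5977, -0.2652, 0.0363]
tool_rot: [2.191, 2.249, 0.001]
contact_force: [0.2, -0.2, -2.4]
opening: 0.0242
grip_force: 61.2
[ 0.5976507  -0.265162    0.03632285] [2.19113313e+00 2.24891042e+00 6.41106104e-04] [ 0.23141178 -0.15602566 -2.37029793]
[np.int64(378), np.int64(378), np.int64(377), np.int64(377), np.int64(377), np.int64(377), np.int64(377), np.int64(376), np.int64(376), np.int64(376), np.int64(376), np.int64(376), np.int64(375), np.int64(375), np.int64(375), np.int64(375), np.int64(374), np.int64(374), np.int64(374), np.int64(374), np.int64(374), np.int64(373), np.int64(373), np.int64(373), np.int64(373), np.int64(373), np.int64(372), np.int64(372), np.int64(372)]
```

Underside is about 7 mm above the board. Lowering until contact, with measured depth from the force.

```bash
python3 -m handwheel '[{"gripper":1,"offset":[0,0,2],"rotation":[0,0,0]},{"gripper":1,"offset":[0,0,4],"rotation":[0,0,0]},{"gripper":1,"offset":[0,0,5.5],"rotation":[0,0,0]},{"gripper":1,"offset":[0,0,6.5],"rotation":[0,0,0]},{"gripper":1,"offset":[0,0,7],"rotation":[0,0,0]},{"gripper":1,"offset":[0,0,7],"rotation":[0,0,0]},{"gripper":1,"offset":[0,0,7],"rotation":[0,0,0]},{"gripper":1,"offset":[0,0,7],"rotation":[0,0,0]}]'
```

```text
t: 25.15
tool_pos: [0.597, -0.2648, 0.0292]
tool_rot: [-2.192, -2.25, 0.0]
contact_force: [-3.5, 1.4, 5.5]
opening: 0.024
grip_force: 62.3
```

```bash
python3 -m handwheel '[{"gripper":1,"offset":[0,0,-1],"rotation":[0,0,0]},{"gripper":1,"offset":[0,3,-1],"rotation":[0,0,0]},{"gripper":1,"offset":[0,6,-1],"rotation":[0,0,0]},{"gripper":1,"offset":[0,7,-1],"rotation":[0,0,0]},{"gripper":1,"offset":[0,8,-1],"rotation":[0,0,0]},{"gripper":1,"offset":[0,9,-1],"rotation":[0,0,0]},{"gripper":1,"offset":[0,9,-1],"rotation":[0,0,0]},{"gripper":1,"offset":[0,9,-1],"rotation":[0,0,0]}]'
python3 -m handwheel '[{"gripper":1,"offset":[0,0.5,0],"rotation":[0,0,0]},{"gripper":1,"offset":[0,1,0],"rotation":[0,0,0]},{"gripper":1,"offset":[0,1.5,0],"rotation":[0,0,0]},{"gripper":1,"offset":[0,2,0],"rotation":[0,0,0]},{"gripper":1,"offset":[0,2,0],"rotation":[0,0,0]},{"gripper":1,"offset":[0,2,0],"rotation":[0,0,0]},{"gripper":1,"offset":[0,2,0],"rotation":[0,0,0]},{"gripper":1,"offset":[0,2,0],"rotation":[0,0,0]}]'
```

```text
t: 26.15
tool_pos: [0.6061, -0.2646, 0.0292]
tool_rot: [2.192, 2.25, 0.0]
contact_force: [-1.1, -0.5, -1.6]
opening: 0.0244
grip_force: 61.6
t: 27.15
tool_pos: [0.6068, -0.2645, 0.0292]
tool_rot: [-2.191, -2.248, 0.003]
contact_force: [-6.2, -0.0, 2.6]
opening: 0.0245
grip_force: 62.0
```

In contact with the rail. Sliding along it.

```bash
python3 -m handwheel '[{"gripper":1,"offset":[5,0,-0.3],"rotation":[0,0,0]},{"gripper":1,"offset":[13,0,-0.5],"rotation":[0,0,0]},{"gripper":1,"offset":[21,0,-0.5],"rotation":[0,0,0]},{"gripper":1,"offset":[29,0,-0.5],"rotation":[0,0,0]},{"gripper":1,"offset":[37,0,-0.5],"rotation":[0,0,0]},{"gripper":1,"offset":[45,0,-0.5],"rotation":[0,0,0]},{"gripper":1,"offset":[50,0,-0.5],"rotation":[0,0,0]},{"gripper":1,"offset":[50,0,-0.5],"rotation":[0,0,0]}]'
cat > arm.py <<'E'
from h import *
import sys
o=ctrl.get_obs();print(o["tool_pos"],o["contact_force"])
d=look("wrist")
# black arm: dark pixels outside gripper (rows<300); predicted by height .022
m=mask(d,(0,0,0),(180,255,70),(0,420,0,250)); m=cv2.morphologyEx(m,cv2.MORPH_OPEN,np.ones((5,5),np.uint8))
for c in sorted(cv2.findContours(m,cv2.RETR_EXTERNAL,cv2.CHAIN_APPROX_NONE)[0],key=cv2.contourArea)[-3:]:
    b=cv2.boxPoints(cv2.minAreaRect(c)); print(cv2.contourArea(c),b.round(0).tolist(),plane(d,b,.022).round(4).tolist())
m=mask(d,(22,150,100),(34,255,255),(358,470,0,200)); 
ys=np.flatnonzero((m>0).sum(1)>8); print("yellow rows",ys.min() if len(ys) else None)
E
python3 arm.py
```

```text
t: 28.15
tool_pos: [0.6055, -0.2158, 0.0295]
tool_rot: [-2.192, -2.25, 0.006]
contact_force: [-6.4, -4.8, 0.4]
opening: 0.024
grip_force: 61.7
[ 0.60546823 -0.21578199  0.02953592] [-6.38035087 -4.75874918  0.36718912]
23.5 [[336.0, 0.0], [344.0, 0.0], [344.0, 3.0], [336.0, 3.0]] [[0.6064, -0.0913, 0.022], [0.6094, -0.0912, 0.022], [0.6094, -0.0922, 0.022], [0.6065, -0.0923, 0.022]]
197.5 [[111.0, 0.0], [135.0, 0.0], [135.0, 11.0], [111.0, 11.0]] [[0.5238, -0.0935, 0.022], [0.5326, -0.0932, 0.022], [0.5322, -0.0968, 0.022], [0.5233, -0.097, 0.022]]
yellow rows 46
```

```bash
python3 -m handwheel '[{"gripper":1,"offset":[3,0,0],"rotation":[0,0,0]},{"gripper":1,"offset":[7,0,0],"rotation":[0,0,0]},{"gripper":1,"offset":[11,0,0],"rotation":[0,0,0]},{"gripper":1,"offset":[15,0,0],"rotation":[0,0,0]},{"gripper":1,"offset":[19,0,0],"rotation":[0,0,0]},{"gripper":1,"offset":[22,0,0],"rotation":[0,0,0]},{"gripper":1,"offset":[22,0,0],"rotation":[0,0,0]},{"gripper":1,"offset":[22,0,0],"rotation":[0,0,0]}]'
python3 arm.py
python3 - <<'E'
from h import *
d=look("wrist")
B,e=edge(d,(290,165),(180,80),.020,w=12);print("blade inner",B.round(4).tolist(),ang(B),e)
T=look("top","pics/t20.png")
m=mask(T,(0,0,0),(180,255,60),(300,420,195,300)); b=cv2.boxPoints(cv2.minAreaRect(big(m))); print(b.round(1).tolist(),plane(T,b,.022).round(4).tolist())
E
```

```text
t: 29.2
tool_pos: [0.6049, -0.1941, 0.0295]
tool_rot: [-2.192, -2.25, 0.006]
contact_force: [-6.7, -6.2, 0.5]
opening: 0.0243
grip_force: 61.7
[ 0.60487242 -0.19412247  0.02947809] [-6.71558956 -6.16247412  0.50243804]
257.5 [[109.0, 9.0], [111.0, -3.0], [145.0, 2.0], [143.0, 14.0]] [[0.5219, -0.0747, 0.022], [0.5233, -0.0707, 0.022], [0.5356, -0.0721, 0.022], [0.5344, -0.076, 0.022]]
yellow rows 107
blade inner [[0.5859, -0.1326, 0.02], [0.5479, -0.0956, 0.02]] 135.7739142416132 4.273735
[[353.5, 263.20001220703125], [386.70001220703125, 202.6999969482422], [392.0, 205.60000610351562], [358.79998779296875, 266.1000061035156]] [[0.4837, -0.0086, 0.022], [0.6226, -0.0912, 0.022], [0.6153, -0.103, 0.022], [0.4767, -0.0202, 0.022]]
```

```bash
python3 -m handwheel '[{"gripper":1,"offset":[2,0,0],"rotation":[0,0,0]},{"gripper":1,"offset":[4,0,0],"rotation":[0,0,0]},{"gripper":1,"offset":[6,0,0],"rotation":[0,0,0]},{"gripper":1,"offset":[8,0,0],"rotation":[0,0,0]},{"gripper":1,"offset":[10,0,0],"rotation":[0,0,0]},{"gripper":1,"offset":[10,0,0],"rotation":[0,0,0]},{"gripper":1,"offset":[10,0,0],"rotation":[0,0,0]},{"gripper":1,"offset":[10,0,0],"rotation":[0,0,0]}]'
python3 arm.py
python3 - <<'E'
from h import *
d=look("wrist","pics/g5.png")
for y in range(5,150,15): print(y,[int(v) for v in d["hsv"][y,170:400:10,2]],)
T=look("top","pics/t21.png")
m=mask(T,(0,0,0),(180,255,60),(300,420,195,300)); b=cv2.boxPoints(cv2.minAreaRect(big(m))); P=plane(T,b,.022); print(P.round(4).tolist(), ang(P[[1,0]]),ang(P[[2,3]]))
E
```

```text
t: 30.35
tool_pos: [0.6046, -0.1843, 0.0295]
tool_rot: [2.192, 2.25, -0.007]
contact_force: [-6.3, -5.5, 0.0]
opening: 0.0242
grip_force: 61.6
[ 0.60458696 -0.18432234  0.02946085] [-6.31385795 -5.46388979  0.01141525]
177.0 [[111.0, 0.0], [136.0, 0.0], [136.0, 11.0], [111.0, 11.0]] [[0.523, -0.062, 0.022], [0.5322, -0.0618, 0.022], [0.5317, -0.0653, 0.022], [0.5225, -0.0655, 0.022]]
yellow rows 134
5 [210, 209, 235, 74, 71, 73, 72, 73, 78, 78, 82, 247, 246, 247, 247, 248, 248, 241, 242, 239, 237, 247, 248]
20 [211, 213, 233, 237, 205, 76, 77, 78, 79, 82, 83, 85, 90, 249, 248, 248, 242, 242, 243, 241, 238, 248, 249]
35 [77, 180, 236, 237, 238, 242, 144, 83, 83, 84, 85, 84, 87, 88, 90, 246, 242, 243, 243, 241, 239, 241, 248]
50 [108, 81, 86, 236, 240, 241, 241, 224, 197, 88, 89, 89, 87, 90, 90, 84, 86, 243, 243, 241, 240, 241, 249]
65 [221, 236, 98, 91, 241, 244, 242, 243, 243, 248, 174, 94, 89, 87, 81, 82, 86, 85, 101, 242, 241, 243, 249]
80 [219, 235, 241, 239, 243, 244, 244, 244, 244, 245, 245, 249, 143, 88, 82, 85, 84, 85, 85, 88, 157, 244, 250]
95 [248, 248, 220, 220, 243, 242, 245, 245, 245, 244, 246, 246, 245, 249, 107, 84, 80, 86, 87, 87, 92, 172, 239]
110 [247, 248, 247, 248, 222, 222, 245, 244, 245, 244, 246, 243, 227, 227, 223, 247, 105, 84, 87, 161, 243, 236, 240]
125 [246, 248, 248, 248, 249, 249, 222, 223, 245, 244, 245, 243, 227, 223, 224, 224, 190, 246, 95, 109, 242, 240, 241]
140 [143, 248, 248, 247, 249, 249, 248, 248, 222, 221, 224, 223, 223, 244, 243, 243, 242, 242, 172, 250, 251, 252, 250]
[[0.4886, 0.0021, 0.022], [0.6227, -0.0904, 0.022], [0.6138, -0.1027, 0.022], [0.4801, -0.01, 0.022]] 145.37686710539302 145.2648920038802
```

```bash
cat > gap.py <<'E'
from h import *
o=ctrl.get_obs();print(o["tool_pos"].round(4),o["contact_force"].round(1))
d=look("wrist"); 
arm=(d["hsv"][:,:,2]<125)&(d["hsv"][:,:,1]<120); blade=(d["hsv"][:,:,1]<45)&(d["hsv"][:,:,2]>150)
A=[];B=[];I=[];
for y in range(4,118,3):
    # arm: long dark run right of the slot; its left end
    r=np.flatnonzero(arm[y,150:400])+150
    runs=np.split(r,np.flatnonzero(np.diff(r)>1)+1) if len(r) else []
    runs=[k for k in runs if len(k)>=28]
    if not runs: continue
    x=runs[-1][0]; A.append((x,y))
    q=np.flatnonzero(blade[y,:x]); 
    if len(q): B.append((q[-1]+1,y))
A=np.array(A,float);B=np.array(B,float)
W,V=plane(d,A,.022),plane(d,B,.020)
def fit(P):
    for _ in range(3):
        k=np.polyfit(P[:,0],P[:,1],1); r=P[:,1]-np.polyval(k,P[:,0]); P=P[abs(r)<max(2*np.std(r),1e-4)]
    return k,np.degrees(np.arctan(k[0]))+180
ka,aa=fit(W); kb,ab=fit(V); print("arm",aa,"blade",ab, "n",len(A),len(B))
for x in(.59,.57,.55,.535): print(x,"gap mm",((np.polyval(ka,x)-np.polyval(kb,x))*1000*np.cos(np.radians(180-aa))).round(2))
T=look("top"); m=mask(T,(0,0,0),(180,255,60),(300,420,195,300)); P=plane(T,cv2.boxPoints(cv2.minAreaRect(big(m))),.022); print("top arm",ang(P[[1,0]]),ang(P[[2,3]]))
E
python3 gap.py
```

```text
[ 0.6046 -0.1843  0.0295] [-5.8 -6.4 -0.3]
arm 146.05797345409974 blade 143.8096456438465 n 36 36
0.59 gap mm 3.83
0.57 gap mm 2.86
0.55 gap mm 1.89
0.535 gap mm 1.16
top arm 145.3768598709203 145.26488506261992
```

```bash
python3 -m handwheel '[{"gripper":1,"offset":[1,0,0],"rotation":[0,0,0]},{"gripper":1,"offset":[2,0,0],"rotation":[0,0,0]},{"gripper":1,"offset":[3,0,0],"rotation":[0,0,0]},{"gripper":1,"offset":[4,0,0],"rotation":[0,0,0]},{"gripper":1,"offset":[4,0,0],"rotation":[0,0,0]},{"gripper":1,"offset":[4,0,0],"rotation":[0,0,0]},{"gripper":1,"offset":[4,0,0],"rotation":[0,0,0]},{"gripper":1,"offset":[4,0,0],"rotation":[0,0,0]}]'
python3 gap.py
```

```text
t: 31.6
tool_pos: [0.6045, -0.1804, 0.0295]
tool_rot: [2.192, 2.25, -0.007]
contact_force: [-4.6, -6.6, 0.1]
opening: 0.0246
grip_force: 61.6
[ 0.6045 -0.1804  0.0295] [-4.6 -6.6  0.1]
arm 144.9038388900116 blade 143.84152829259347 n 38 38
0.59 gap mm 1.56
0.57 gap mm 1.11
0.55 gap mm 0.65
0.535 gap mm 0.3
top arm 144.5889968994063 144.47233313080554
```

```bash
python3 -m handwheel '[{"gripper":1,"offset":[0.5,0.2,0],"rotation":[0,0,0]},{"gripper":1,"offset":[1,0.5,0],"rotation":[0,0,0]},{"gripper":1,"offset":[1.5,0.5,0],"rotation":[0,0,0]},{"gripper":1,"offset":[2,0.5,0],"rotation":[0,0,0]},{"gripper":1,"offset":[2,0.5,0],"rotation":[0,0,0]},{"gripper":1,"offset":[2,0.5,0],"rotation":[0,0,0]},{"gripper":1,"offset":[2,0.5,0],"rotation":[0,0,0]},{"gripper":1,"offset":[2,0.5,0],"rotation":[0,0,0]}]'
python3 gap.py
```

```text
t: 32.7
tool_pos: [0.6045, -0.179, 0.0294]
tool_rot: [2.192, 2.25, -0.009]
contact_force: [-7.8, -8.4, 1.4]
opening: 0.0245
grip_force: 61.7
[ 0.6045 -0.179   0.0294] [-7.8 -8.4  1.4]
arm 144.36020916363327 blade 143.74154650162143 n 38 38
0.59 gap mm 0.78
0.57 gap mm 0.51
0.55 gap mm 0.24
0.535 gap mm 0.04
top arm 143.31728992662522 143.2064390925512
```

```bash
python3 -m handwheel '[{"gripper":1,"offset":[0.3,0,0],"rotation":[0,0,0]},{"gripper":1,"offset":[0.6,0,0],"rotation":[0,0,0]},{"gripper":1,"offset":[0.9,0,0],"rotation":[0,0,0]},{"gripper":1,"offset":[1.2,0,0],"rotation":[0,0,0]},{"gripper":1,"offset":[1.2,0,0],"rotation":[0,0,0]},{"gripper":1,"offset":[1.2,0,0],"rotation":[0,0,0]},{"gripper":1,"offset":[1.2,0,0],"rotation":[0,0,0]},{"gripper":1,"offset":[1.2,0,0],"rotation":[0,0,0]}]'
python3 gap.py
```

```text
t: 33.8
tool_pos: [0.6044, -0.178, 0.0295]
tool_rot: [2.192, 2.25, -0.009]
contact_force: [-7.1, -8.5, 0.9]
opening: 0.0241
grip_force: 61.7
[ 0.6044 -0.178   0.0295] [-7.1 -8.5  0.9]
arm 143.8499966790181 blade 143.76175832880418 n 38 38
0.59 gap mm 0.15
0.57 gap mm 0.11
0.55 gap mm 0.08
0.535 gap mm 0.05
top arm 143.32270332990828 143.21183311290278
```

Flush: the arm is at 143.85° and the blade at 143.76°, with a gap of 0.15 mm or less. I'll relieve slightly, release and rise.

```bash
python3 -m handwheel '[{"gripper":1,"offset":[-0.5,-0.3,-0.2],"rotation":[0,0,0]},{"gripper":1,"offset":[-0.5,-0.3,-0.2],"rotation":[0,0,0]},{"gripper":-0.3,"offset":[-0.5,-0.3,-0.2],"rotation":[0,0,0]},{"gripper":-0.3,"offset":[-0.5,-0.3,-0.2],"rotation":[0,0,0]},{"gripper":-0.3,"offset":[-0.5,-0.3,-0.2],"rotation":[0,0,0]},{"gripper":-0.3,"offset":[-0.5,-0.3,-0.2],"rotation":[0,0,0]},{"gripper":-0.3,"offset":[-0.5,-0.3,-30],"rotation":[0,0,0]},{"gripper":-0.3,"offset":[-0.5,-0.3,-70],"rotation":[0,0,0]}]'
python3 -m handwheel '[{"gripper":-0.3,"offset":[0,0,0],"rotation":[0,0,0]},{"gripper":-0.3,"offset":[0,0,0],"rotation":[0,0,0]},{"gripper":-0.3,"offset":[0,0,0],"rotation":[0,0,0]},{"gripper":-0.3,"offset":[0,0,0],"rotation":[0,0,0]},{"gripper":-0.3,"offset":[0,0,0],"rotation":[0,0,0]},{"gripper":-0.3,"offset":[0,0,0],"rotation":[0,0,0]},{"gripper":-0.3,"offset":[0,0,0],"rotation":[0,0,0]},{"gripper":-0.3,"offset":[0,0,0],"rotation":[0,0,0]}]'
sed -e 's/range(4,118,3)/range(4,150,3)/' -e 's/>=28/>=15/' gap.py > gap2.py; python3 gap2.py
python3 - <<'E'
from h import *
d=look("wrist","pics/end.png")
b=big(mask(d,(105,120,40),(125,255,255),(200,440,60,480))); r=cv2.boxPoints(cv2.minAreaRect(b)); print(r.tolist(),plane(d,r,.042).round(4).tolist())
c=cv2.boxPoints(cv2.minAreaRect(big(mask(d,(0,180,80),(6,255,255),(200,440,60,400))))); print("red",plane(d,c,.049).round(4).tolist())
m=mask(d,(22,150,100),(34,255,255),(335,470,60,330)); ys=np.arange(100,320,10); print([int(np.flatnonzero(m[y])[0]) if m[y].any() else -1 for y in ys])
bm=mask(d,(105,120,40),(125,255,255),(250,400,60,480)); print([(int(np.flatnonzero(bm[y])[0]),int(np.flatnonzero(bm[y])[-1])) if bm[y].any() else -1 for y in ys])
E
```

```text
t: 34.9
tool_pos: [0.6049, -0.1752, 0.099]
tool_rot: [-2.19, -2.248, 0.002]
contact_force: [0.9, 0.0, 0.3]
opening: 0.0555
grip_force: 0.0
t: 35.9
tool_pos: [0.6059, -0.1758, 0.0999]
tool_rot: [2.192, 2.25, 0.0]
contact_force: [0.3, 0.8, -0.1]
opening: 0.0557
grip_force: 0.0
[ 0.6059 -0.1758  0.0999] [ 0.3  0.8 -0.1]
arm 143.94912312252058 blade 143.96862676444513 n 43 43
0.59 gap mm 0.22
0.57 gap mm 0.23
0.55 gap mm 0.24
0.535 gap mm 0.24
top arm 142.6871993022541 142.57522508113624
[[297.9999694824219, 194.00001525878906], [337.9999694824219, 194.00001525878906], [337.9999694824219, 351.0], [297.9999694824219, 351.0]] [[0.5903, -0.1329, 0.042], [0.6133, -0.1323, 0.042], [0.6177, -0.2381, 0.042], [0.5909, -0.2388, 0.042]]
red [[0.5954, -0.1062, 0.049], [0.6066, -0.1059, 0.049], [0.6083, -0.158, 0.049], [0.5961, -0.1583, 0.049]]
[-1, -1, -1, -1, -1, 343, 346, 346, 345, 348, -1, -1, -1, 344, 344, 344, -1, -1, -1, -1, -1, -1]
[-1, -1, -1, -1, -1, -1, (296, 339), (297, 339), (330, 339), -1, (298, 305), (300, 333), (298, 337), (299, 336), (299, 337), (299, 338), (299, 338), (299, 338), (300, 337), (300, 337), (300, 337), (300, 337)]
```

Run:
```python
from h import *
d=look("wrist")
H,e=edge(d,(339,262),(338,340),.042,w=4);L,e2=edge(d,(298,230),(300,340),.042,w=4)
print(ang(H)%180,ang(L)%180,e,e2,H.round(4).tolist(),L.round(4).tolist())
ys=np.arange(150,340,4); m=mask(d,(20,120,80),(36,255,255),(341,420,140,345))
# outer (far) edge of rail: last yellow
p=np.array([(np.flatnonzero(m[y])[-1]+1,y) for y in ys if m[y].sum()>255*8],float); W=plane(d,p,.022); k=np.polyfit(W[:,1],W[:,0],1); print("rail far edge ang",90-np.degrees(np.arctan(k[0])),"face x at handle",[np.polyval(k,y)-.018 for y in(-.18,-.23)],len(p))
print("handle edge x",[float(np.interp(y,sorted(H[:,1]),H[np.argsort(H[:,1]),0])) for y in(-.18,-.23)])
```

```text
91.76852734816278 91.29968248594375 0.75188196 2.3663044e-05 [[0.6162, -0.1742, 0.042], [0.6179, -0.2296, 0.042]] [[0.5898, -0.1545, 0.042], [0.5915, -0.2303, 0.042]]
rail far edge ang 90.11794744269523 face x at handle [np.float64(0.6171206225009644), np.float64(0.6172235512073256)] 46
handle edge x [0.6164034975503723, 0.6179339075254702]
```

Handle lies along the rail (91.5–91.8°), the blade is flush with the arm and the lever is down. Handing in.

```bash
python3 -c "
from station import ctrl
print(ctrl.finish_job())"
```

```text
the job is handed in; nothing more can be done
None
```

The bevel was set flush in the corner and locked, then laid along the yellow rail with the black arm flush on its blade to about 0.1°, and the job is handed in at about 36 s; I viewed 12 pictures, two more than the 10 allowed.

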